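Find the softest shock mount and tag it

ROBOT

A 6-joint arm with a two-finger parallel gripper is mounted at the origin on a cart in front of the work surface, level with it; the furniture and walls round the work are solid. World frame = base frame: x ahead of the robot, y to its left, z up, the work surface at z = 0. Lengths are in m, angles in rad, forces in N, time in s.
With the tool pointing down it reaches from about 0.35 to 0.85 m from the base axis. Payload 8.1 kg.
Tool frame: the origin (TCP) lies on the mounting face of the last link; the fingertips stand 186 mm ahead of it and the grasp point (between the pads) lies 167 mm ahead of it (grip_point_offset is the distance from the TCP to the grasp point, in m); z points along the fingers, y is the direction in which the jaws open and shut (so a half turn about z gives the same grasp; the last joint's range is limited). The gripper opens to 93 mm and grips with 3 to 60 N. Pads are 15 mm wide; open, the fingers measure 128 mm over their backs; the gripper's body (75 mm by 188 mm) begins 65 mm behind the grasp point.
Start: joints at [1.218, 0.13, 1.488, -0, 1.523, -0.085], TCP at [0.159, 0.579, 0.405] pointing down, gripper open.
Joint ranges: [-2.96, 2.96], [-0.89, 2.26], [0.02, 2.5], [-1.34, 4.48], [0, 2.73], [-2.66, 2.66]. Speed limits (rad/s): [2.39, 2.39, 2.79, 3.14, 3.14, 3.14].

INTERFACE

Orientations are given as a rotation vector (axis times angle).
In Python, from plant import read_state, read_camera, close_job, grip_point_offset gives the robot as it stands.
- The arm moves only by the shell command python3 -m creep 'ROWS' [OPENING] [FORCE]. ROWS is JSON, a list of rows, each a list of 2 entries, a list of its own where there are three numbers: the shift along the tool's x, y, z in cm, then the turn, a rotation vector about the tool's x, y, z in degrees. In form: [[[tx, ty, tz], [rx, ry, rz]], ...]. A call has 1 to 12 rows; each row shifts and turns the commanded pose from where the row before left it, along the tool's axes as they then stand; what a row does not reach is not made up. A row lasts 1/12 s, in which the tool goes at most 41.7 mm and 7.16 degrees, less where a joint would pass 70% of its speed; a pose out of reach is approached as far as the arm can. A call is refused whole if a number of a shift passes 4.17 or a number of a turn 7.16, either way. A call with a gripper value outside its range is refused whole. OPENING is the opening in per cent of the stroke, from 0 (shut) to 100 (fully open), set as the call begins (- or left out, the last holds). The fingers move at their own pace and stop on an object; FORCE is the grip in N (left out, the last holds). Time passes only in rows, so rows that do not move let the fingers close. It gives the time, the measured TCP pose, the force and the opening at its end, in the units of the state.
- read_state(): the state, without advancing time (a new reading comes with each control period).
- read_camera(name): name is "scene" or "top"; returns a dict with "img" (384x512x3 uint8, red, green, blue), "K" (3x3 intrinsics, pixels), "T" (4x4, takes a point from camera to world coordinates). Camera axes: x right, y down, z forward; pixel columns grow to the right and rows downward; lengths in m; the calibration is good to about 2 mm. A picture is of the moment at which its call begins. There is no depth.
- close_job(): hands the job in, once; it reports no verdict.
The state is a dict: "t": time; "q": joint angles; "dq": joint speeds; "joint_torque": joint torques, N m; "tool_pos": TCP position; "orientation": TCP orientation; "force": force on the tool from outside, world axes, zero at the start; "wrist_torque": the same for the moment, N m; "opening": finger opening in m.
Only numpy, scipy, OpenCV 4.12 (cv2) and the standard library are available. Lean on these libraries where they do the work, as an engineer would, in place of code of your own. Each camera call takes 0.05 s, during which the arm holds its last target.

TASK

Three shock mounts are on test on the bench, each with a black rubber spring pad and, on the robot's side of it, an upright aluminium tag. With the fingertips press each of the three pads well down, at least 6 mm, so that its white travel ring is left lower, and feel which pad is softest; only then push the tag of the softest mount fully down, leaving the other two tags up. Nothing is to be picked up, and the tools lying around must stay where they are.

Things in the scene. Friction and masses are not known exactly. Their poses are not given: they have to be found in the camera images.
- mount_a: one of three identical-looking shock-mount stations, fixed to the bench; its letter tells nothing of its softness. Plate 136 (x) x 72 (y) x 10 mm; origin: centre of its underside; x from tag to pad, away from the robot within 0.35 rad; z up. At y 0: pad axis x +26 mm, tag x -44, ring's rod x +62. Fixed: pad socket 29 mm high, radius 30; tag guide 30 x 40, 28 high; rod 46 high
- pad_a_top (a point): centre of the top face of station a's pad: a black rubber disc, 42 mm across, on a coil spring, top 60 mm above the bench when free; z up, moves with the pad
- pad_a (a joint): how far station a's pad is pressed down, m: 0 free, 0.014 at its stop. Springs back when let go. The three springs differ: for 6 mm one takes about 1.5 N, one 4 N, one 7 N; at the stop 3.5, 10 and 16 N. Only pressing shows which is which
- ring_a (a joint): how far station a's white travel ring (12 mm across, 6 mm high, on the rod beyond the pad) has been carried down, m: 0 at the start. The pad's lug meets it after 1 mm of pad travel and pushes it down; it stays at the lowest place it reached
- tag_a_top (a point): centre of the top face of station a's tag: a bare aluminium tab, cap 16 mm (station x) x 28 mm (station y), top 46 mm above the bench when up, 34 mm when fully down; z up, moves with the tag
- tag_a (a joint): how far station a's tag is pushed down, m: starts up, 0 to 0.002; 0.012 fully down against its stop. It moves against about 2 N of friction and stays where it is left
- mount_b: one of three identical-looking shock-mount stations, fixed to the bench; its letter tells nothing of its softness. Plate 136 (x) x 72 (y) x 10 mm; origin: centre of its underside; x from tag to pad, away from the robot within 0.35 rad; z up. At y 0: pad axis x +26 mm, tag x -44, ring's rod x +62. Fixed: pad socket 29 mm high, radius 30; tag guide 30 x 40, 28 high; rod 46 high
- pad_b_top (a point): centre of the top face of station b's pad: a black rubber disc, 42 mm across, on a coil spring, top 60 mm above the bench when free; z up, moves with the pad
- pad_b (a joint): how far station b's pad is pressed down, m: 0 free, 0.014 at its stop. Springs back when let go. The three springs differ: for 6 mm one takes about 1.5 N, one 4 N, one 7 N; at the stop 3.5, 10 and 16 N. Only pressing shows which is which
- ring_b (a joint): how far station b's white travel ring (12 mm across, 6 mm high, on the rod beyond the pad) has been carried down, m: 0 at the start. The pad's lug meets it after 1 mm of pad travel and pushes it down; it stays at the lowest place it reached
- tag_b_top (a point): centre of the top face of station b's tag: a bare aluminium tab, cap 16 mm (station x) x 28 mm (station y), top 46 mm above the bench when up, 34 mm when fully down; z up, moves with the tag
- tag_b (a joint): how far station b's tag is pushed down, m: starts up, 0 to 0.002; 0.012 fully down against its stop. It moves against about 2 N of friction and stays where it is left
- mount_c: one of three identical-looking shock-mount stations, fixed to the bench; its letter tells nothing of its softness. Plate 136 (x) x 72 (y) x 10 mm; origin: centre of its underside; x from tag to pad, away from the robot within 0.35 rad; z up. At y 0: pad axis x +26 mm, tag x -44, ring's rod x +62. Fixed: pad socket 29 mm high, radius 30; tag guide 30 x 40, 28 high; rod 46 high
- pad_c_top (a point): centre of the top face of station c's pad: a black rubber disc, 42 mm across, on a coil spring, top 60 mm above the bench when free; z up, moves with the pad
- pad_c (a joint): how far station c's pad is pressed down, m: 0 free, 0.014 at its stop. Springs back when let go. The three springs differ: for 6 mm one takes about 1.5 N, one 4 N, one 7 N; at the stop 3.5, 10 and 16 N. Only pressing shows which is which
- ring_c (a joint): how far station c's white travel ring (12 mm across, 6 mm high, on the rod beyond the pad) has been carried down, m: 0 at the start. The pad's lug meets it after 1 mm of pad travel and pushes it down; it stays at the lowest place it reached
- tag_c_top (a point): centre of the top face of station c's tag: a bare aluminium tab, cap 16 mm (station x) x 28 mm (station y), top 46 mm above the bench when up, 34 mm when fully down; z up, moves with the tag
- tag_c (a joint): how far station c's tag is pushed down, m: starts up, 0 to 0.002; 0.012 fully down against its stop. It moves against about 2 N of friction and stays where it is left
- solder_spool: loose reel of wire on blue flanges, 54 mm across, 43 mm high, standing on the bench near the front edge; bystander. Origin: centre of its underside
- loupe: loose black eye loupe, 35 mm across, 32 mm high, near the front edge; bystander. Origin: centre of its underside
- caliper: loose caliper, 61 x 180 x 13 mm, lying behind the stations; bystander. Origin: centre of its underside
- driver: loose screwdriver with a dark handle, 186 mm long, 30 mm high, lying to the right of the stations; bystander. Origin: centre of its underside
Mind the look-alikes: they are no part of the job. Leave any orange look-alike of the mount_a alone.

How it is judged:
On the way, in this order (a step that is already met when the one before it is completed fails the run):
1. all three pads have been pressed (each travel ring carried down more than 3 mm, which takes 4 mm of pad travel) while every tag is still up (value of joint each of ring_a, ring_b, ring_c above 0.003 m and value of joint each of tag_a, tag_b, tag_c below 0.005 m), for 0.05 s.
2. the tag of the softest mount is pushed down, more than 9 of its 12 mm, the other tags being up (the softest pad is known by a rest height a few hundredths of a millimetre lower, too little to be read) (((value of joint tag_a above 0.009 m and value of joint pad_a above 0 m and value of joint each of tag_b, tag_c below 0.005 m) or (value of joint tag_b above 0.009 m and value of joint pad_b above 0 m and value of joint each of tag_a, tag_c below 0.005 m) or (value of joint tag_c above 0.009 m and value of joint pad_c above 0 m and value of joint each of tag_a, tag_b below 0.005 m))), for 0.1 s.
At the end, for the whole second after the job is handed in: The softest mount's tag is down by more than 9 of its 12 mm, the other two tags are down by less than 5 mm, all three travel rings are down by more than 3 mm, and all pads have sprung back to within 2 mm of the top (((value of joint tag_a above 0.009 m and value of joint pad_a above 0 m and value of joint each of tag_b, tag_c below 0.005 m) or (value of joint tag_b above 0.009 m and value of joint pad_b above 0 m and value of joint each of tag_a, tag_c below 0.005 m) or (value of joint tag_c above 0.009 m and value of joint pad_c above 0 m and value of joint each of tag_a, tag_b below 0.005 m)) and value of joint each of ring_a, ring_b, ring_c above 0.003 m and value of joint each of pad_a, pad_b, pad_c below 0.002 m); the robot touches nothing.
It fails at once if two tags have been pushed down 5 mm or more (value of joint each of tag_a, tag_b above 0.005 m or value of joint each of tag_a, tag_c above 0.005 m or value of joint each of tag_b, tag_c above 0.005 m).
It fails at once if a loose bystander (reel, loupe, caliper, screwdriver) is lifted, carried or pushed more than 20 mm (distance of any of solder_spool, loupe, caliper, driver from where it was at the start of the episode above 0.02 m).
It also fails if it takes over 64 s, if anything falls off the work surface, if the arm or the gripper's body presses on something with over 40 N, if the wrist force passes 120 N, or if a joint passes its speed limit or range.

## Working session

There is one attempt and no reset: what is moved stays moved. The work goes in short steps, Python scripts to look and compute and a shell command to move; the robot and the scene stay as the last step left them, time stands still between calls to the robot, and variables do not carry over. Pictures are saved under pics/ and viewed, and the job is handed in when it is done.

```bash
mkdir -p pics; ls
python3 - <<'E'
from plant import *
import cv2
s=read_state()
for k,v in s.items(): print(k,v)
print(grip_point_offset)
for n in("scene","top"):
    c=read_camera(n); print(n,c["K"],c["T"])
    cv2.imwrite(f"pics/{n}0.png",cv2.resize(c["img"][:,:,::-1],(800,600),interpolation=cv2.INTER_CUBIC))
    import numpy as np; np.savez(f"{n}0.npz",**c)
E
```

```text
pics
t 0.0
q [ 1.21759964e+00  1.31130886e-01  1.48925347e+00  1.07542056e-05
  1.52296780e+00 -8.53763578e-02]
dq [ 0.0007706  -0.0004531   0.00037085  0.00085218  0.00026046 -0.00082837]
joint_torque [-2.55629842e-03 -5.59853840e+01 -4.91750944e+01  7.64688570e-02
  3.59758164e-02 -1.87964097e-04]
tool_pos [0.15866481 0.57841397 0.4037194 ]
orientation [-4.19383169e-01 -3.11307634e+00  2.69362471e-03]
force [-0.2646225  -0.76644715  0.02117606]
wrist_torque [0.01312992 0.03131414 0.03864279]
opening 0.0933764603120094
0.1673
scene [[484.01716444   0.         258.1460573 ]
 [  0.         484.01716444 185.47468955]
 [  0.           0.           1.        ]] [[ 0.63690123 -0.5306938   0.55921455 -0.51321524]
 [-0.77085789 -0.44930149  0.45155984 -0.67720745]
 [ 0.01161592 -0.71867396 -0.69525017  1.43613491]
 [ 0.          0.          0.          1.        ]]
top [[432.42348239   0.         256.14419091]
 [  0.         432.42348239 195.42486083]
 [  0.           0.           1.        ]] [[ 0.0207041  -0.99535946  0.09397278  0.41111548]
 [-0.99978298 -0.02039528  0.00424563  0.16806814]
 [-0.00230932 -0.09404029 -0.99556571  1.57978157]
 [ 0.          0.          0.          1.        ]]
```

View pics/scene0.png

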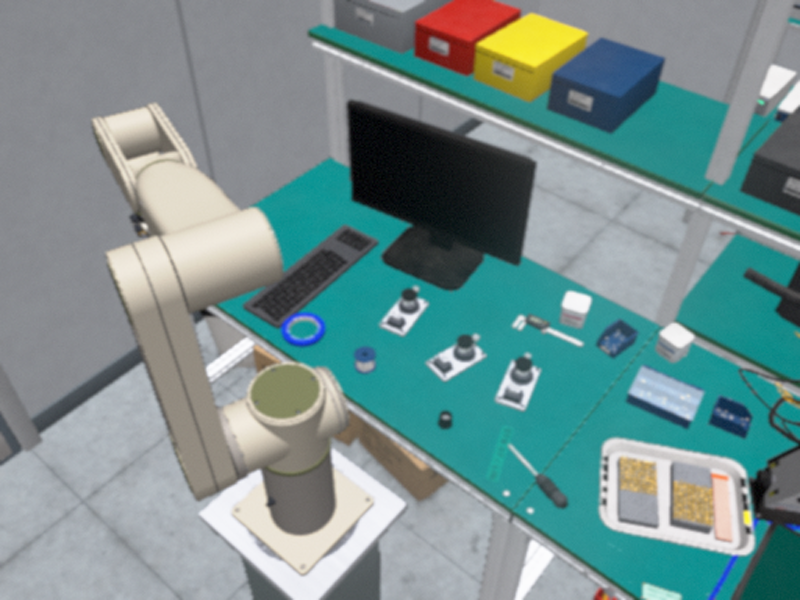

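View pics/top0.png

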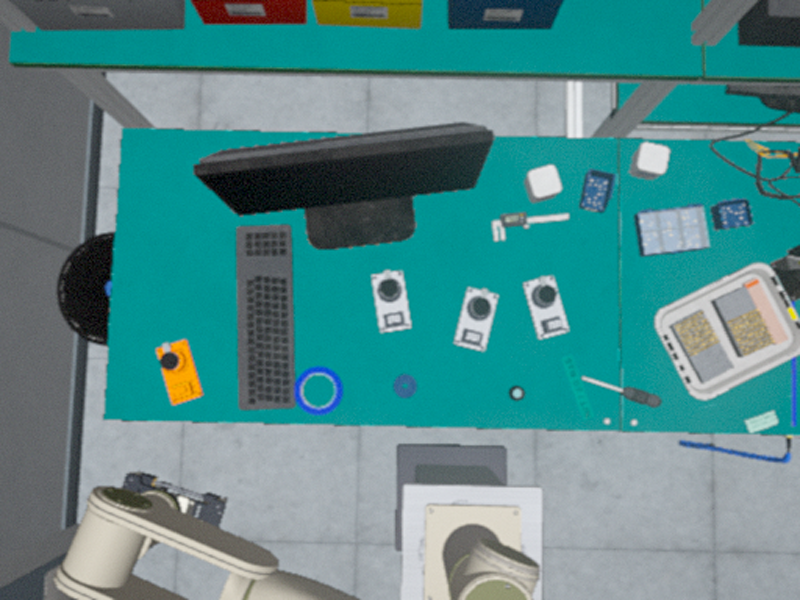

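Both views show three pale stations. In the 800x600 top view they are near (391,300), (476,318) and (546,306), and the orange look-alike is at (178,372). Bystanders: reel (404,386), loupe (516,393), caliper (530,222) and driver (620,390). I'll take close crops to read the pads and tags.

Run:
```python
import cv2,numpy as np
c=np.load("top0.npz")["img"][:,:,::-1]
cv2.imwrite("pics/topcrop.png",cv2.resize(c[168:228,230:370],None,fx=5.7,fy=5.7,interpolation=cv2.INTER_CUBIC)[:,:798])
c=np.load("scene0.npz")["img"][:,:,::-1]
cv2.imwrite("pics/scenecrop.png",cv2.resize(c[180:265,240:350],None,fx=7,fy=7,interpolation=cv2.INTER_CUBIC))
```

```text
(no output)
```

View pics/topcrop.png

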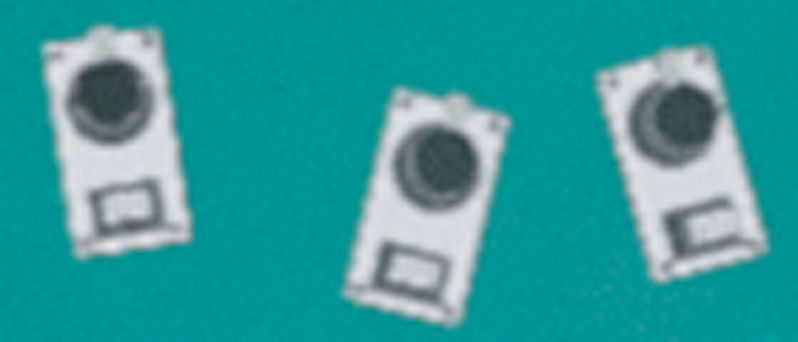

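View pics/scenecrop.png

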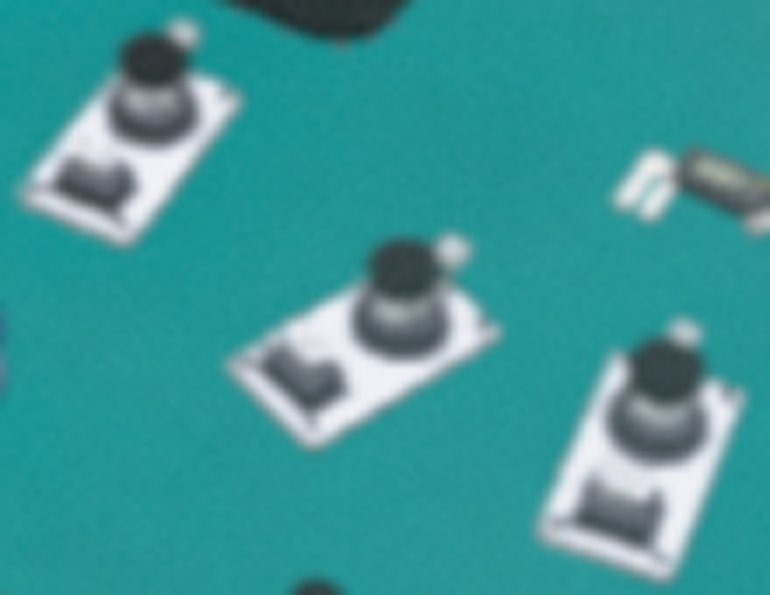

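The crop confirms three pale stations, and each has a black pad and an upright tag on the robot's side. Crop pixels of pad / tag: left (110,92)/(125,207), middle (448,160)/(418,271), right (686,115)/(717,223). The orange one is none of these. Next I'll fit poses from the corners, pads and tags.

```bash
cat > h.py <<'E'
import numpy as np
from scipy.spatial.transform import Rotation as R
from scipy.optimize import least_squares
def cam(n):
    d=np.load(n+"0.npz"); return d["K"],d["T"]
def proj(P,n="top"):
    K,T=cam(n); p=(np.asarray(P)-T[:3,3])@T[:3,:3]; u=p@K.T; return u[:,:2]/u[:,2:]
L=np.array([[.068,.036,.01],[.068,-.036,.01],[-.068,-.036,.01],[-.068,.036,.01],[.026,0,.06],[-.044,0,.046]])
def pose(x,y,a,L=L): return R.from_euler("z",a).apply(L)+[x,y,0]
E
python3 - <<'E'
from h import *
px=dict(left=[(42,45),(160,30),(190,240),(77,257),(110,92),(125,207)],
mid=[(396,90),(511,120),(460,325),(345,293),(448,160),(418,271)],
right=[(598,70),(709,47),(767,250),(655,280),(686,115),(717,223)])
sc=dict(left=[(240,97),(130,247),(20,197),(153,60),(95,168)],mid=[(500,332),(312,450),(228,362),(405,268),(310,362)],right=[(742,393),(670,583),(540,535),(667,370),(622,490)])
for k,v in px.items():
    u=(np.array(v)+.5)/5.7-.5+[230,168]
    us=(np.array(sc[k])+.5)/7-.5+[240,180]
    f=lambda p:(proj(pose(*p))-u).ravel()
    r=least_squares(f,[.6,0,0])
    print(k,r.x.round(4),r.fun.reshape(-1,2).round(1).tolist())
    q=pose(*r.x); print(" pad",q[4].round(4),"tag",q[5].round(4))
    e=proj(q[[1,2,3,4,5]],"scene")-us
    print(" scene resid",e.round(1).tolist())
    g=lambda p:(proj(pose(*p)[[1,2,3,4]],"scene")-us[:4]).ravel()
    r2=least_squares(g,r.x); print(" scene fit",r2.x.round(4))
E
```

```text
left [0.5692 0.197  0.1685] [[0.7, 0.3], [-0.5, 0.0], [-0.3, -0.1], [-0.1, -0.2], [-0.1, 0.2], [0.2, -0.2]]
 pad [0.5949 0.2014 0.06  ] tag [0.5259 0.1896 0.046 ]
 scene resid [[-0.4, -0.8], [-0.9, -1.6], [-0.6, -1.1], [-0.2, -1.1], [-0.6, -3.6]]
 scene fit [0.5653 0.1913 0.1863]
mid [ 0.5321 -0.0027 -0.2357] [[0.7, 0.0], [-0.4, -0.3], [-0.5, -0.1], [0.4, 0.4], [-0.1, 0.0], [-0.1, -0.1]]
 pad [ 0.5574 -0.0087  0.06  ] tag [0.4894 0.0076 0.046 ]
 scene resid [[-0.3, -0.7], [-0.5, -1.5], [-0.2, -0.6], [-0.0, -1.0], [-0.8, -3.8]]
 scene fit [ 0.5289 -0.0062 -0.2289]
right [ 0.5645 -0.1647  0.274 ] [[0.3, 0.6], [-0.2, -0.3], [-0.2, 0.0], [0.3, -0.3], [0.4, -0.3], [-0.6, 0.2]]
 pad [ 0.5895 -0.1577  0.06  ] tag [ 0.5221 -0.1766  0.046 ]
 scene resid [[-0.2, -0.8], [-0.5, -1.9], [-0.6, -1.5], [-0.2, -1.3], [0.0, -2.7]]
 scene fit [ 0.5597 -0.1694  0.2899]
```

```bash
cat >> h.py <<'E'
T={"L":((.5949,.2014),(.5259,.1896),.1685),"M":((.5574,-.0087),(.4894,.0076),-.2357),"R":((.5895,-.1577),(.5221,-.1766),.274)}
def go(k,what,ztip,yaw=None):
    from plant import read_state
    s=read_state(); Rm=R.from_rotvec(s["orientation"])
    x,y=T[k][what]; d=np.array([x,y,ztip+.186])-s["tool_pos"]
    print("t",round(s["t"],2),"tip",(np.array(s["tool_pos"])-[0,0,.186]).round(4),"F",np.round(s["force"],2),"zaxis",Rm.as_matrix()[:,2].round(4))
    print("shift cm tool",(Rm.inv().apply(d)*100).round(2))
    Y=Rm.as_matrix()[:,1]; a=np.arctan2(-Y[0],Y[1])
    t=T[k][2]; print("tool yaw deg",np.degrees(a).round(2),"turn rz needed",-np.degrees(t-a).round(2))
def bp(u,v,z,n="top"):
    K,Tm=cam(n); r=Tm[:3,:3]@np.linalg.solve(K,[u,v,1]); return Tm[:3,3]+r*(z-Tm[2,3])/r[2]
E
python3 - <<'E'
from h import *
go("L",0,.10)
for uv,z in(((208,159),.0),((154,136),.1),((154,136),.3),((300,119),.1),((300,119),.3)): print(uv,z,bp(*uv,z).round(3))
E
```

```text
t 0.1 tip [0.1587 0.5784 0.2178] F [-0.33  1.18  0.58] zaxis [-6.0e-04 -1.6e-03 -1.0e+00]
shift cm tool [-52.05 -24.8   11.81]
tool yaw deg -15.34 turn rz needed -25.0
(208, 159) 0.0 [0.692 0.356 0.   ]
(154, 136) 0.1 [0.751 0.535 0.1  ]
(154, 136) 0.3 [0.705 0.485 0.3  ]
(300, 119) 0.1 [0.822 0.027 0.1  ]
(300, 119) 0.3 [0.767 0.046 0.3  ]
```

```bash
python3 -m creep '[[[-2.9,-1.4,0],[0,0,0]],[[-2.9,-1.4,0],[0,0,0]],[[-2.9,-1.4,0],[0,0,0]],[[-2.9,-1.4,0],[0,0,0]],[[-2.9,-1.4,0],[0,0,0]],[[-2.9,-1.4,0],[0,0,0]],[[-2.9,-1.4,0],[0,0,0]],[[-2.9,-1.4,0],[0,0,0]],[[-2.9,-1.4,0],[0,0,0]],[[-2.9,-1.4,0],[0,0,0]]]' 0 10; python3 -c "
from h import *
go('L',0,.1)"
```

```text
t: 0.93
tool_pos: [0.4022, 0.3656, 0.4043]
orientation: [-0.419, -3.113, 0.001]
force: [0.5, -0.2, 0.4]
opening: 0.0311
t 0.93 tip [0.4022 0.3656 0.2183] F [ 0.53 -0.15  0.37] zaxis [-5.e-04 -4.e-04 -1.e+00]
shift cm tool [-22.93 -10.73  11.83]
tool yaw deg -15.34 turn rz needed -25.0
```

```bash
python3 -m creep '[[[-2.9,-1.35,0],[0,0,0]],[[-2.9,-1.35,0],[0,0,0]],[[-2.9,-1.35,0],[0,0,0]],[[-2.9,-1.35,0],[0,0,0]],[[-2.9,-1.35,1],[0,0,0]],[[-2.9,-1.35,2],[0,0,0]],[[-2.9,-1.35,2],[0,0,0]],[[-2.6,-1.3,2],[0,0,0]],[[0,0,2],[0,0,0]],[[0,0,2],[0,0,0]],[[0,0,0],[0,0,0]],[[0,0,0],[0,0,0]]]'; python3 -c "
from h import *
go('L',0,.07)
from plant import read_camera;import cv2
for n in('top','scene'):
    c=read_camera(n)['img'][:,:,::-1]
    a=c[130:230,200:370] if n=='top' else c[120:270,200:370]
    cv2.imwrite(f'pics/{n}1.png',cv2.resize(a,None,fx=4,fy=4,interpolation=cv2.INTER_CUBIC))
"
```

```text
t: 1.93
tool_pos: [0.593, 0.2024, 0.293]
orientation: [-0.419, -3.11, 0.002]
force: [-0.1, 0.3, 0.4]
opening: 0.0004
t 1.93 tip [0.593  0.2024 0.107 ] F [-0.12  0.34  0.38] zaxis [-0.004 -0.001 -1.   ]
shift cm tool [-0.22 -0.04  3.69]
tool yaw deg -15.35 turn rz needed -25.01
```

View pics/top1.png

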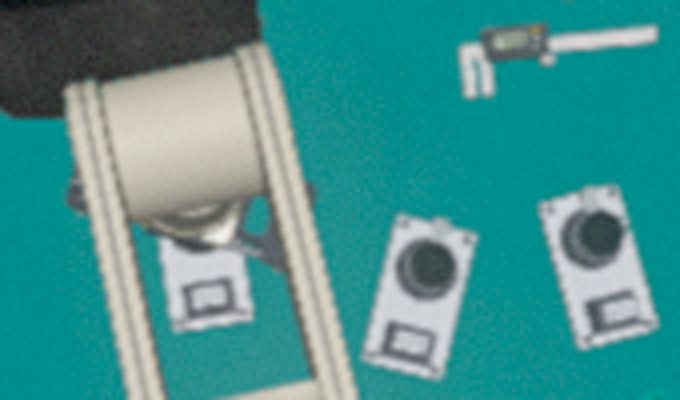

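View pics/scene1.png

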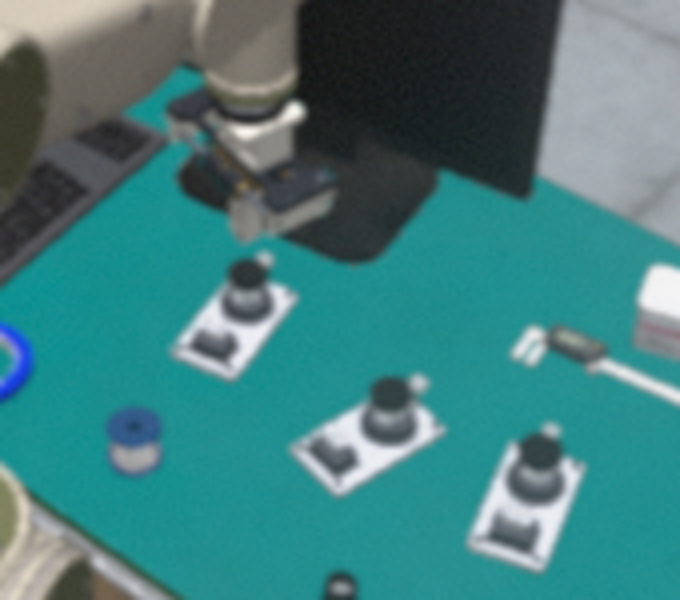

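The fingertips stand above the left pad: closed jaws at scene1 (255,215), pad at (248,272). I'll descend gently.

```bash
python3 -m creep '[[[-0.2,0,1],[0,0,0]],[[0,0,1],[0,0,0]],[[0,0,0.5],[0,0,0]],[[0,0,0],[0,0,0]],[[0,0,0],[0,0,0]],[[0,0,0],[0,0,0]]]'; python3 -c "
from h import *
go('L',0,.05)"; python3 -m creep '[[[0,0,0],[0,0,0]],[[0,0,0],[0,0,0]],[[0,0,0],[0,0,0]]]'
```

```text
t: 2.53
tool_pos: [0.5957, 0.2022, 0.2699]
orientation: [0.419, 3.113, 0.0]
force: [1.3, -0.1, 0.8]
opening: 0.0007
t 2.53 tip [0.5957 0.2022 0.0839] F [ 1.3  -0.15  0.78] zaxis [ 1.e-04  0.e+00 -1.e+00]
shift cm tool [ 0.06 -0.1   3.39]
tool yaw deg -15.34 turn rz needed -24.99
t: 2.78
tool_pos: [0.5958, 0.2021, 0.2702]
orientation: [0.419, 3.113, 0.0]
force: [-0.0, 0.5, 0.5]
opening: 0.0006
```

```bash
python3 -m creep '[[[0,0,1],[0,0,0]],[[0,0,0.8],[0,0,0]],[[0,0,0],[0,0,0]],[[0,0,0],[0,0,0]]]'|grep -E "^t:|pos|force"; python3 -m creep '[[[0,0,0.3],[0,0,0]],[[0,0,0.3],[0,0,0]],[[0,0,0],[0,0,0]],[[0,0,0],[0,0,0]]]'|grep -E "pos|force";python3 -m creep '[[[0,0,0.3],[0,0,0]],[[0,0,0.3],[0,0,0]],[[0,0,0],[0,0,0]],[[0,0,0],[0,0,0]]]'|grep -E "pos|force"; for i in 1 2 3; do python3 -m creep '[[[0,0,0],[0,0,0]]]'|grep -E "pos|force";done
```

```text
t: 3.12
tool_pos: [0.595, 0.2019, 0.2501]
force: [-0.1, -0.1, 0.9]
tool_pos: [0.5957, 0.2021, 0.2458]
force: [-0.6, -0.4, 1.1]
tool_pos: [0.596, 0.2022, 0.2405]
force: [-2.0, -0.2, 7.2]
tool_pos: [0.596, 0.2022, 0.2406]
force: [-1.3, -0.5, 6.5]
tool_pos: [0.596, 0.2022, 0.2406]
force: [-2.0, -0.6, 6.7]
tool_pos: [0.596, 0.2022, 0.2406]
force: [-2.4, 0.5, 6.3]
```

About 6.2 N net at 5.4 mm of travel, so this looks like the stiff one. I'll press it deeper, past 6 mm.

```bash
python3 -m creep '[[[0,0,0.2],[0,0,0]],[[0,0,0.25],[0,0,0]],[[0,0,0],[0,0,0]],[[0,0,0],[0,0,0]]]'|grep -E "pos|force"; for i in 1 2; do python3 -m creep '[[[0,0,0],[0,0,0]]]'|grep -E "^t:|pos|force";done; python3 -m creep '[[[0,0,-1],[0,0,0]],[[0,0,-2],[0,0,0]],[[0,0,-3],[0,0,0]],[[0,0,0],[0,0,0]],[[0,0,0],[0,0,0]]]'|grep -E "pos|force"; python3 -c "
from h import *
go('M',0,.09)
from plant import read_camera;import cv2
c=read_camera('scene')['img'][:,:,::-1]
cv2.imwrite('pics/scene2.png',cv2.resize(c[175:235,235:295],None,fx=10,fy=10,interpolation=cv2.INTER_CUBIC))"
```

```text
tool_pos: [0.596, 0.2022, 0.2366]
force: [-4.6, -1.6, 10.7]
t: 4.45
tool_pos: [0.596, 0.2022, 0.2367]
force: [-4.5, -1.5, 11.9]
t: 4.53
tool_pos: [0.596, 0.2022, 0.2367]
force: [-4.3, -0.7, 11.5]
tool_pos: [0.5966, 0.2024, 0.2978]
force: [-0.3, -0.2, 0.2]
t 4.95 tip [0.5966 0.2024 0.1118] F [-0.27 -0.22  0.19] zaxis [ 0.0046  0.0012 -1.    ]
shift cm tool [ -1.79 -21.4    2.13]
tool yaw deg -15.34 turn rz needed -1.84
```

View pics/scene2.png

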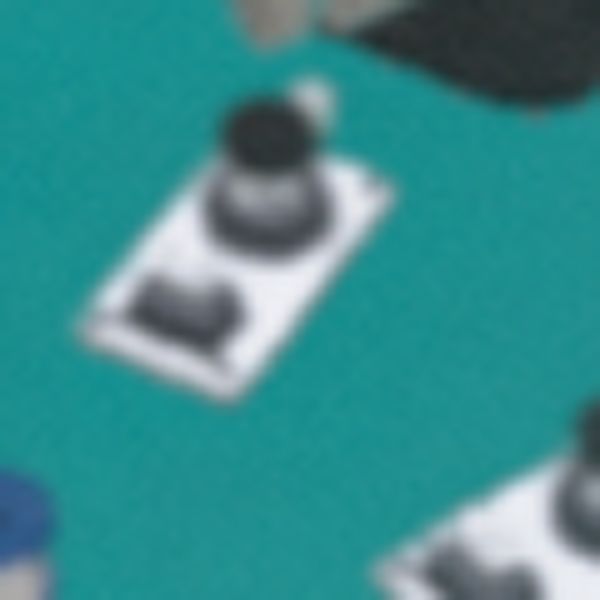

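At 9.3 mm the force was about 11 N, which matches the stiff spring (16 N at 14 mm). The pad (270,135 in the crop) has sprung back and its tag (190,295) is still up. Next is the middle pad.

```bash
python3 -m creep '[[[-0.2,-2.7,0],[0,0,0]],[[-0.2,-2.7,0],[0,0,0]],[[-0.2,-2.7,0],[0,0,0]],[[-0.2,-2.7,0],[0,0,0]],[[-0.2,-2.7,0],[0,0,0]],[[-0.2,-2.7,0],[0,0,0]],[[-0.2,-2.7,0.5],[0,0,0]],[[-0.4,-2.5,0.5],[0,0,0]],[[0,0,1],[0,0,0]],[[0,0,0],[0,0,0]],[[0,0,0],[0,0,0]],[[0,0,0],[0,0,0]]]'; python3 -c "
from h import *
go('M',0,.066)"
```

```text
t: 6.0
tool_pos: [0.5563, -0.0081, 0.2746]
orientation: [-0.418, -3.112, -0.0]
force: [-0.3, 0.9, 0.4]
opening: 0.0002
t 6.0 tip [ 0.5563 -0.0081  0.0886] F [-0.35  0.94  0.35] zaxis [-1.3e-03  5.0e-04 -1.0e+00]
shift cm tool [-0.12 -0.03  2.26]
tool yaw deg -15.3 turn rz needed -1.79
```

```bash
python3 -m creep '[[[0,0,1],[0,0,0]],[[0,0,1.2],[0,0,0]],[[0,0,0],[0,0,0]],[[0,0,0],[0,0,0]]]'|grep -E "^t:|pos|force"; python3 -m creep '[[[0,0,0.3],[0,0,0]],[[0,0,0.3],[0,0,0]],[[0,0,0],[0,0,0]],[[0,0,0],[0,0,0]]]'|grep -E "pos|force";python3 -m creep '[[[0,0,0.3],[0,0,0]],[[0,0,0.3],[0,0,0]],[[0,0,0.4],[0,0,0]],[[0,0,0],[0,0,0]],[[0,0,0],[0,0,0]]]'|grep -E "pos|force"; for i in 1 2 3; do python3 -m creep '[[[0,0,0],[0,0,0]]]'|grep -E "pos|force";done
```

```text
t: 6.33
tool_pos: [0.5557, -0.0085, 0.2516]
force: [-0.6, -1.1, 0.0]
tool_pos: [0.5564, -0.0091, 0.2472]
force: [0.5, -0.1, -0.4]
tool_pos: [0.5568, -0.0092, 0.2378]
force: [-0.0, -0.4, 5.8]
tool_pos: [0.5568, -0.0091, 0.2378]
force: [-0.7, 0.5, 5.5]
tool_pos: [0.5568, -0.0091, 0.2379]
force: [-1.3, 0.0, 6.6]
tool_pos: [0.5568, -0.0091, 0.2379]
force: [-0.5, -0.2, 6.5]
```

About 6 N at 8.1 mm, so this is the medium one. I'll lift and go to the right pad.

```bash
python3 -m creep '[[[0,0,-1],[0,0,0]],[[0,0,-2],[0,0,0]],[[0,0,-3],[0,0,0]],[[0,0,0],[0,0,0]],[[0,0,0],[0,0,0]]]'|grep -E "pos|force"; python3 -c "
from h import *
go('R',0,.09)"
```

```text
tool_pos: [0.5573, -0.0092, 0.2998]
force: [0.3, 0.2, -0.3]
t 7.75 tip [ 0.5573 -0.0092  0.1138] F [ 0.3   0.21 -0.27] zaxis [ 4.4e-03 -5.0e-04 -1.0e+00]
shift cm tool [ -7.02 -13.47   2.4 ]
tool yaw deg -15.34 turn rz needed -31.04
```

```bash
python3 -m creep '[[[-1.2,-2.3,0],[0,0,0]],[[-1.2,-2.3,0],[0,0,0]],[[-1.2,-2.3,0],[0,0,0]],[[-1.2,-2.3,0],[0,0,0]],[[-1.2,-2.3,0],[0,0,0]],[[-1.0,-2.0,1],[0,0,0]],[[0,0,1.5],[0,0,0]],[[0,0,0],[0,0,0]],[[0,0,0],[0,0,0]],[[0,0,0],[0,0,0]]]'; python3 -c "
from h import *
go('R',0,.066)"
```

```text
t: 8.58
tool_pos: [0.5879, -0.1571, 0.2718]
orientation: [-0.418, -3.112, -0.001]
force: [1.0, 0.2, 0.5]
opening: 0.0004
t 8.58 tip [ 0.5879 -0.1571  0.0858] F [0.98 0.23 0.48] zaxis [-1.4e-03  7.0e-04 -1.0e+00]
shift cm tool [-0.17 -0.02  1.98]
tool yaw deg -15.32 turn rz needed -31.01
```

```bash
python3 -m creep '[[[0,0,1],[0,0,0]],[[0,0,1],[0,0,0]],[[0,0,0],[0,0,0]],[[0,0,0],[0,0,0]]]'|grep -E "^t:|pos|force"; python3 -m creep '[[[0,0,0.3],[0,0,0]],[[0,0,0.3],[0,0,0]],[[0,0,0],[0,0,0]],[[0,0,0],[0,0,0]]]'|grep -E "pos|force";python3 -m creep '[[[0,0,0.3],[0,0,0]],[[0,0,0.3],[0,0,0]],[[0,0,0.3],[0,0,0]],[[0,0,0],[0,0,0]],[[0,0,0],[0,0,0]]]'|grep -E "pos|force"; for i in 1 2 3; do python3 -m creep '[[[0,0,0],[0,0,0]]]'|grep -E "pos|force";done
```

```text
t: 8.92
tool_pos: [0.5877, -0.1572, 0.251]
force: [0.1, 0.6, 1.0]
tool_pos: [0.5882, -0.1577, 0.2462]
force: [-1.3, -1.0, -0.3]
tool_pos: [0.5884, -0.1578, 0.2373]
force: [1.6, -0.4, 2.3]
tool_pos: [0.5883, -0.1578, 0.2374]
force: [1.9, -0.1, 2.6]
tool_pos: [0.5883, -0.1578, 0.2375]
force: [0.9, -0.6, 2.3]
tool_pos: [0.5883, -0.1578, 0.2375]
force: [1.2, -0.5, 1.7]
```

About 2.2 N at 8.6 mm, so the right mount is the softest (stiff about 11, medium about 6). I'll lift and turn to align with its tag, then check the rings.

```bash
python3 -m creep '[[[0,0,-1],[0,0,0]],[[0,0,-2],[0,0,0]],[[0,0,-3],[0,0,0]],[[0,0,0],[0,0,-6.2]],[[0,0,0],[0,0,-6.2]],[[0,0,0],[0,0,-6.2]],[[0,0,0],[0,0,-6.2]],[[0,0,0],[0,0,-6.2]],[[0,0,0],[0,0,0]],[[0,0,0],[0,0,0]],[[0,0,0],[0,0,0]]]'|grep -E "pos|force"; python3 -c "
from h import *
go('R',1,.08)
from plant import read_camera;import cv2
c=read_camera('scene')['img'][:,:,::-1]
cv2.imwrite('pics/scene3.png',cv2.resize(c[175:265,235:350],None,fx=6.9,fy=6.6,interpolation=cv2.INTER_CUBIC))"
```

```text
tool_pos: [0.5881, -0.1577, 0.2973]
force: [-0.6, -0.4, -0.5]
t 10.83 tip [ 0.5881 -0.1577  0.1113] F [-0.59 -0.37 -0.53] zaxis [-3.e-04  1.e-04 -1.e+00]
shift cm tool [ 6.86 -0.06  3.14]
tool yaw deg 15.45 turn rz needed -0.25
```

View pics/scene3.png

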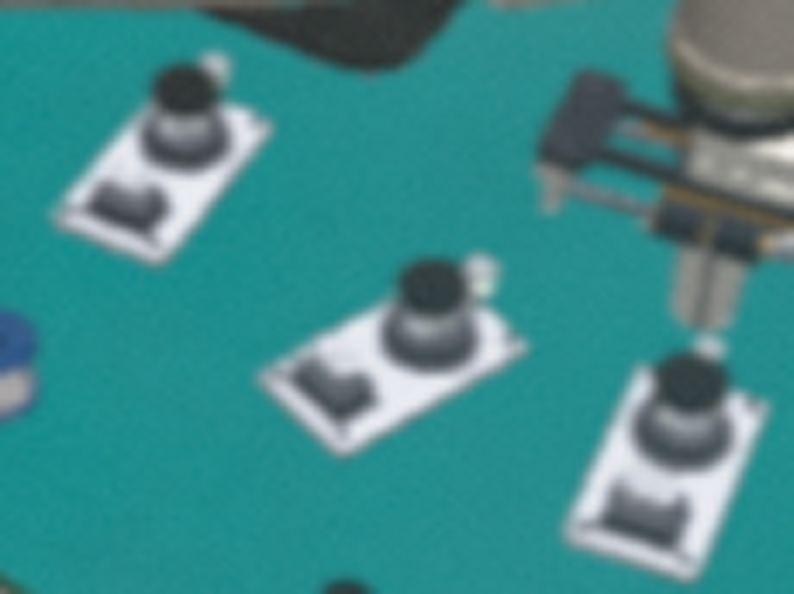

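All three pads are back up and all three tags are still up. The middle ring is visibly lower on its rod at (480,285). Now the right tag.

```bash
python3 -m creep '[[[1.7,0,0],[0,0,0]],[[1.7,0,0],[0,0,0]],[[1.7,0,0],[0,0,0]],[[1.76,-0.06,0],[0,0,0]],[[0,0,1.5],[0,0,0]],[[0,0,1.6],[0,0,0]],[[0,0,0],[0,0,0]],[[0,0,0],[0,0,0]],[[0,0,0],[0,0,0]]]'; python3 -c "
from h import *
go('R',1,.05)
from plant import read_camera;import cv2
c=read_camera('scene')['img'][:,:,::-1]
cv2.imwrite('pics/scene4.png',cv2.resize(c[200:275,290:365],None,fx=8,fy=8,interpolation=cv2.INTER_CUBIC))"
```

```text
t: 11.63
tool_pos: [0.5226, -0.1769, 0.2669]
orientation: [-0.427, 3.112, -0.0]
force: [0.7, -0.2, 0.1]
opening: 0.0002
t 11.63 tip [ 0.5226 -0.1769  0.0809] F [ 0.7  -0.17  0.14] zaxis [ 3.e-04 -2.e-04 -1.e+00]
shift cm tool [0.04 0.04 3.09]
tool yaw deg 15.62 turn rz needed -0.08
```

View pics/scene4.png

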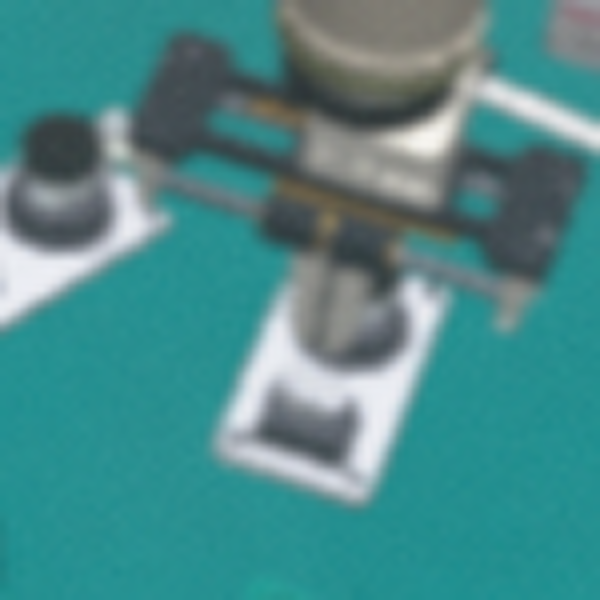

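The fingertips (325,345) hang above the tag (310,420), in line with the station. I'll press down.

```bash
python3 -m creep '[[[0,0,1.2],[0,0,0]],[[0,0,1.2],[0,0,0]],[[0,0,0.5],[0,0,0]],[[0,0,0],[0,0,0]],[[0,0,0],[0,0,0]]]'|grep -E "^t:|pos|force"; python3 -m creep '[[[0,0,0.4],[0,0,0]],[[0,0,0.4],[0,0,0]],[[0,0,0],[0,0,0]],[[0,0,0],[0,0,0]]]'|grep -E "pos|force";python3 -m creep '[[[0,0,0.3],[0,0,0]],[[0,0,0.3],[0,0,0]],[[0,0,0.2],[0,0,0]],[[0,0,0],[0,0,0]],[[0,0,0],[0,0,0]]]'|grep -E "pos|force"
```

```text
t: 12.1
tool_pos: [0.5219, -0.1766, 0.2362]
force: [-0.4, 0.6, 0.8]
tool_pos: [0.5223, -0.1768, 0.2291]
force: [-0.0, 1.1, -0.1]
tool_pos: [0.5221, -0.1768, 0.2209]
force: [-0.2, 0.2, 0.6]
```

```bash
python3 -m creep '[[[0,0,0.15],[0,0,0]],[[0,0,0.1],[0,0,0]],[[0,0,0],[0,0,0]],[[0,0,0],[0,0,0]]]'|grep -E "pos|force"; python3 -c "
from plant import read_camera;import cv2
c=read_camera('scene')['img'][:,:,::-1]
cv2.imwrite('pics/scene5.png',cv2.resize(c[200:275,290:365],None,fx=8,fy=8,interpolation=cv2.INTER_CUBIC))"
```

```text
tool_pos: [0.5224, -0.1768, 0.2203]
force: [-7.4, 3.1, 15.2]
```

View pics/scene5.png

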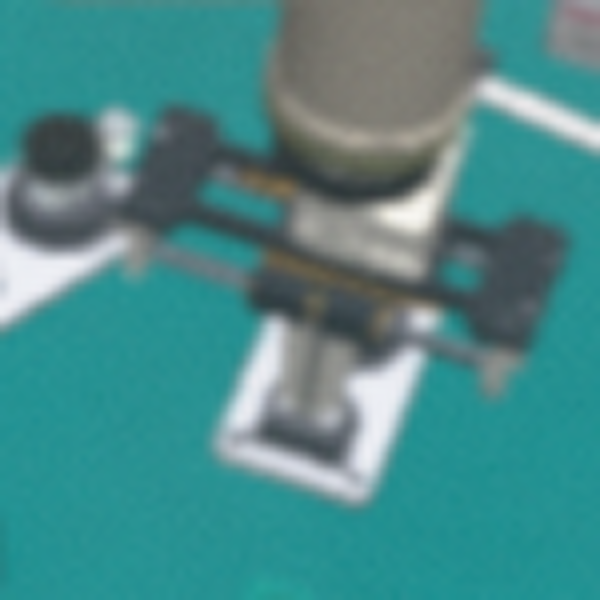

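The tag hit its stop: tip at 34.3 mm, 15 N. I'll lift clear, back off and check.

```bash
python3 -m creep '[[[0,0,-1],[0,0,0]],[[0,0,-2],[0,0,0]],[[0,0,-3],[0,0,0]],[[0,0,-3],[0,0,0]],[[0,0,-3],[0,0,0]],[[2,4,-1],[0,0,0]],[[0,4,0],[0,0,0]],[[0,4,0],[0,0,0]],[[0,0,0],[0,0,0]],[[0,0,0],[0,0,0]],[[0,0,0],[0,0,0]]]'; python3 -c "
from plant import read_camera;import cv2
c=read_camera('scene')['img'][:,:,::-1]
cv2.imwrite('pics/scene6.png',cv2.resize(c[195:270,290:365],None,fx=8,fy=8,interpolation=cv2.INTER_CUBIC))
cv2.imwrite('pics/scene6f.png',cv2.resize(c[120:300,210:400],None,fx=3.3,fy=3.3,interpolation=cv2.INTER_CUBIC))"
```

```text
t: 14.15
tool_pos: [0.4735, -0.0697, 0.3482]
orientation: [-0.429, 3.111, -0.001]
force: [0.5, -0.3, -0.2]
opening: 0.0007
```

View pics/scene6.png

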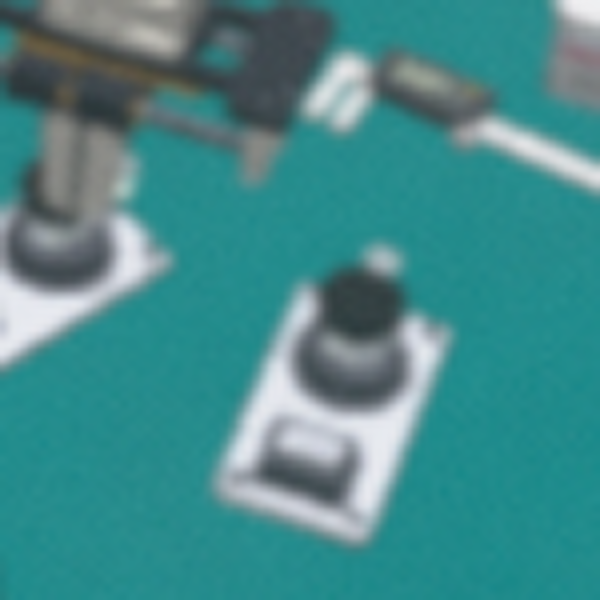

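View pics/scene6f.png

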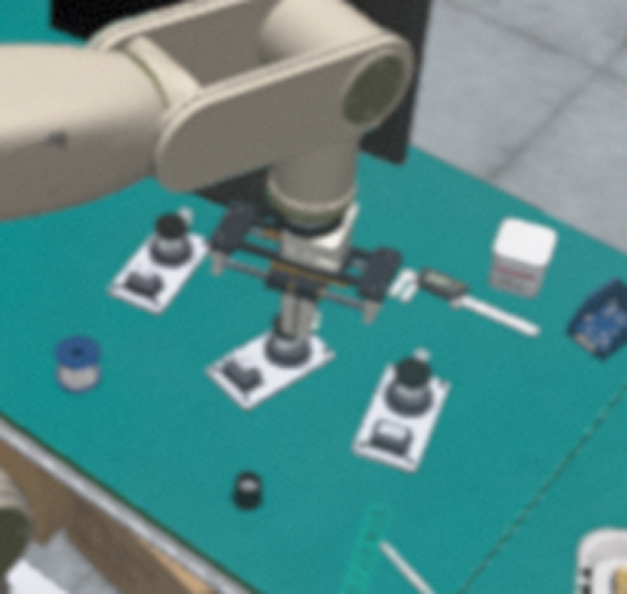

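The right tag now sits low in its guide (305,440 in the crop). The other two tags look unchanged, the tools are in place, and the fingertips are about 16 cm above the bench, touching nothing. I'm handing in.

```bash
python3 -c "
from plant import *
print(read_state()['t'],read_state()['dq'].round(3) if hasattr(read_state()['dq'],'round') else '')
print(close_job())"
```

```text
14.2 [-0.015  0.015 -0.006  0.002 -0.     0.001]
the job is handed in; nothing more can be done
None
```

I pressed all three pads, found the right-hand mount to be the softest, and pushed only its tag down to its stop. The job was handed in at 14.2 s, and no verdict is given.

| Mount (seen from the robot) | Pad pressed | Force | Spring |
|---|---|---|---|
| Left | 9.3 mm | about 11 N | stiff |
| Middle | 8.1 mm | about 6 N | medium |
| Right | 8.6 mm | about 2.2 N | soft |

- **Tag:** I lifted off with the fingertips at 34.3 mm and about 15 N. In the last pictures the right tag is low and the left and middle tags are up.
- **Pads and tools:** the left and right pads have sprung back. The middle pad was partly hidden behind the gripper in the last pictures, but it was up in the picture before. The reel, loupe and caliper look undisturbed. The driver is mostly outside the last crop, but the arm never went near it.
- **Rings:** I only saw the middle ring lower in a picture. For the other two I rely on the measured pad travel.
- **Odd reading:** while the tag was sliding the force showed only about 0–0.6 N instead of the expected 2 N. The noise is about 0.5–1 N, and the hard stop and the picture show the tag is down.

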